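# Return an empty vial rack through the wash-up flap

## Task

Return the empty vial rack to wash-up: with the fingertips, slide it across the loading shelf to the flap and push it through, so that it drops into the bin behind, then draw the hand back so that the flap swings fully shut. Only push the rack: do not lift it, tip it over or push it off the shelf elsewhere, and leave everything else where it stands.

Things in the scene. Friction and masses are not known exactly. Their poses are not given: they have to be found in the camera images.
- rack: the empty vial rack: a small open frame of white plastic standing upright on the loading shelf, 80 mm long (its x), 50 mm wide (its y), 40 mm tall, about 0.12 kg, solid end walls; origin at the centre of its underside, z up. At the start its long axis points roughly at the bin side, and it stands 70 to 105 mm to the left or right of the flap's centre line, with nothing else in between
- rack_mid (a point): the middle of the rack, 20 mm above the centre of its underside
- chute: the wash-up return, fixed to the bench. Origin at bench height under the middle of the flap's hinge; x points into the bin (away from the robot), y left, z up. The level grey shelf: top at z = 120 mm, x = -200 to 0, y = -200 to 200 mm, with 10 mm rims along its two side edges; the hood behind x = 0 tops out at z = 196 mm
- mouth (a point): middle of the opening that the flap closes, at shelf level (z = 120 mm, x = 0 in the chute's frame). The opening is 82 mm wide and 66 mm high. In front of it two guides, 30 mm high, form a funnel: 140 mm apart at 50 mm before the opening, 84 mm apart at the opening
- bin_floor (a point): centre of the bin's rubber floor, 112 mm below the shelf; the bin measures 160 (x) by 194 mm (y) inside and begins where the shelf ends, right at the flap: a rack whose middle is pushed past that edge tips over it and falls in by itself
- flap (a joint): angle of the gravity flap in rad: 0 hanging shut, grows to 1.5 as its lower edge swings into the bin, away from the shelf; it cannot swing towards the shelf. A light metal plate 78 mm wide hinged along its top, 66 mm above the shelf; its weight (90 g) swings it shut as soon as nothing holds it open
- flap_edge (a point): middle of the flap's lower edge, 5 mm above the shelf when shut
- small_beaker: small glass beaker, 44 mm across, 50 mm tall, standing on the loading shelf to one side; origin at the centre of its underside; leave alone
- jar: small amber capped jar, 32 mm across, 45 mm tall, standing at the far end of the loading shelf next to the bin; origin at the centre of its underside; leave alone
- beaker_b: glass beaker, 80 mm across, 100 mm tall, on the bench; origin at the centre of its underside; leave alone
- tip_box: orange pipette tip box, 120 x 85 mm, 46 mm tall, on the bench; origin at the centre of its underside; leave alone
Mind the look-alikes: they are no part of the job. What is shaped like the rack but blue or turquoise is not meant.

How it is judged (in metres and radians):
On the way, in this order (a step that is already met when the one before it is completed fails the run):
1. the rack, still standing on the shelf, has pushed the flap open (value of joint flap above 0.3 rad and x of rack in the frame of chute between -0.045 and 0.02 m and z of rack in the frame of chute above 0.105 m), for 0.04 s.
2. the rack has dropped into the bin (x of rack_mid in the frame of chute between 0.005 and 0.158 m and y of rack_mid in the frame of chute between -0.095 and 0.095 m and z of rack_mid in the frame of chute below 0.1 m), for 0.1 s.
At the end, for the whole second after the job is handed in: the rack lies at rest in the bin behind the flap, below the level of the shelf (any way up), and the flap hangs shut (within 0.06 rad) (all of step 2 and value of joint flap below 0.06 rad and linear speed of rack below 0.02 m/s); the robot touches nothing.
It fails at once if the rack was lifted (more than 15 mm above the shelf) (z of rack in the frame of chute above 0.135 m).
It fails at once if the rack was tipped over on the shelf (more than 0.4 rad) (x of rack in the frame of chute below -0.05 m and angle between rack's own z axis and vertical above 0.4 rad).
It fails at once if the rack was pushed off the shelf elsewhere than through the flap (z of rack in the frame of chute below 0.1 m and (x of rack in the frame of chute below -0.03 m or y of rack in the frame of chute above 0.11 m or y of rack in the frame of chute below -0.11 m)).
It fails at once if something else was moved by more than 20 mm or knocked over ((distance of small_beaker from where it was at the start of the episode above 0.02 m or angle between small_beaker's own z axis and vertical above 0.4 rad) or (distance of jar from where it was at the start of the episode above 0.02 m or angle between jar's own z axis and vertical above 0.4 rad) or (distance of beaker_b from where it was at the start of the episode above 0.02 m or angle between beaker_b's own z axis and vertical above 0.4 rad) or (distance of tip_box from where it was at the start of the episode above 0.02 m or angle between tip_box's own z axis and vertical above 0.4 rad)).
It also fails if it takes over 51 s, if anything falls off the work surface, if the arm or the gripper's body presses on something with over 40 N, if the wrist force passes 120 N, or if a joint passes its speed limit or range.

## Robot

A 6-joint arm with a two-finger parallel gripper is mounted at the origin on the work surface. World frame = base frame: x ahead of the robot, y to its left, z up, the work surface at z = 0. Lengths are in m, angles in degrees, forces in N, time in s.
With the tool pointing down it reaches from about 0.25 to 0.775 m from the base axis. Payload 4 kg.
Tool frame: the origin (TCP) lies midway between the tips of the shut fingers; the grasp point (between the pads) lies 19 mm behind it; z points along the fingers, y is the line along which they close (so a half turn about z gives the same grasp; the last joint's range is limited). The gripper opens to 94 mm and grips with 3 to 60 N. Pads are 16 mm wide; open, the fingers measure 119 mm over their backs; the gripper's body (75 mm by 177 mm) begins 78 mm behind the grasp point.
Start: joints at [-73.344, 4.996, 78.535, -0, 96.463, -5.907], TCP at [0.211, -0.508, 0.206] pointing down, gripper open.
Joint ranges: [-177.83, 177.83], [-43.37, 116.18], [15.69, 146.23], [-61.86, 241.86], [9.47, 152.12], [-147.06, 147.06]. Speed limits (degrees/s): [159.86, 159.86, 180, 180, 180, 180].

## Interface

Orientations are given as a 3x3 rotation matrix whose columns are the frame's x, y, z axes.
In Python, from station import state, capture, get_calibration, hand_in gives the robot as it stands.
- The arm moves only by the shell command python3 -m handwheel 'ROWS' [OPENING]. ROWS is JSON, a list of rows, each an object with "slide": the shift along the tool's x, y, z in cm, a list of three; "spin": the turn about the tool's z in degrees. In form: [{"slide": [tx, ty, tz], "spin": spin}, ...]. A call has 1 to 20 rows; each row is the pose to reach, as a shift and turn from the pose commanded when the call began, along the tool's axes at that moment; what a row does not reach only later rows make up. A row lasts 1/12 s, in which the tool goes at most 41.7 mm and 7.16 degrees, less where a joint would pass 70% of its speed; a pose out of reach is approached as far as the arm can. A call with a gripper value outside its range is refused whole. OPENING is the closure, from 0 (fully open) to 1 (shut), set as the call begins (- or left out, the last holds). The fingers move at their own pace and stop on an object; the grip force is fixed at half the most. Time passes only in rows, so rows that repeat a pose let the fingers close. It gives the time, the measured TCP pose, the force, the opening and the grip force at its end, in the units of the state.
- state(): the state, without advancing time (a new reading comes with each control period).
- capture(name): name is "side" or "top" or "wrist"; returns the picture (400x640x3 uint8, blue, green, red); there is no depth.
- get_calibration(name): a dict with "K" (3x3 intrinsics, pixels), "k1" (the pictures are not rectified: a ray, as slopes to the right and down, at radius r is drawn at 1 + k1 r^2 times it, then the intrinsics apply), "R" (3x3) and "t" (3): a world point X has camera coordinates R X + t; the wrist camera has in their place "mount" (4x4, takes a point from camera to tool coordinates, whose origin is the TCP and whose axes are the flange's). Camera axes: x right, y down, z forward; pixel columns grow to the right and rows downward; lengths in m; the calibration is good to about 2 mm. A picture is of the moment at which its call begins: read the wrist's pose just before it. get_calibration takes no time and is no camera call.
- hand_in(): hands the job in; it is judged then, once.
The state is a dict: "t": time; "joints": joint angles; "qvel": joint speeds; "tau": joint torques, N m; "tcp_pos": TCP position; "eef_rot": TCP orientation; "ft_force": force on the tool from outside, world axes, zero at the start; "wrist_torque": the same for the moment, N m; "gripper_width": opening from 0.0 (shut) to 1.0 (fully open); "finger_force": force on a finger pad.
Only numpy, scipy, OpenCV 4.12 (cv2) and the standard library are available. Lean on these libraries where they do the work, as an engineer would, in place of code of your own. Each camera call takes 0.05 s, during which the arm holds its last target. There are 200 camera calls.

## Working session

There is one attempt and no reset: what is moved stays moved. The work goes in short steps, Python scripts to look and compute and a shell command to move; the robot and the scene stay as the last step left them, time stands still between calls to the robot, and variables do not carry over. Pictures are saved under pics/ and viewed, at most 10 in all, crops included, and the job is handed in when it is done.

```bash
mkdir -p pics; cat > h.py <<'E'
import numpy as np, cv2
from station import state, capture, get_calibration
def ray(name,uv,st=None):
    c=get_calibration(name); K=np.array(c["K"]);k=c["k1"]
    d=np.array([k,0,0,0,0],float)
    p=cv2.undistortPoints(np.array([[uv]],float),K,d)[0,0]
    v=np.array([p[0],p[1],1.])
    if "R" in c:
        R=np.array(c["R"]);t=np.array(c["t"]); return -R.T@t, R.T@v
    M=np.array(c["mount"]); T=np.eye(4);T[:3,:3]=st["eef_rot"];T[:3,3]=st["tcp_pos"];W=T@M
    return W[:3,3],W[:3,:3]@v
def onz(name,uv,z,st=None):
    o,d=ray(name,uv,st); return o+d*(z-o[2])/d[2]
def tri(a,b):
    (o,d),(p,e)=a,b
    s=np.linalg.lstsq(np.c_[d,-e],p-o,rcond=None)[0]
    return (o+d*s[0]+p+e*s[1])/2, np.linalg.norm(o+d*s[0]-p-e*s[1])
E
python3 - <<'E'
from h import *
s=state();print(s["t"],s["tcp_pos"],np.round(s["eef_rot"],3),s["gripper_width"])
for n in["top","side"]: cv2.imwrite(f"pics/{n}0.png",capture(n))
for n in["top","side"]:
    o,d=ray(n,(320,200));print(n,o,d)
E
```

```text
0.0 [ 0.21087194 -0.50737307  0.20429776] [[ 0.923  0.384 -0.001]
 [ 0.384 -0.923  0.002]
 [ 0.    -0.002 -1.   ]] 1.0003140667099024
top [0.2689145  0.00682712 1.50774376] [ 0.19907388 -0.02320747 -0.97993039]
side [-0.00950161  0.71205629  0.93837744] [ 0.45791815 -0.59886439 -0.65707039]
```

View pics/top0.png

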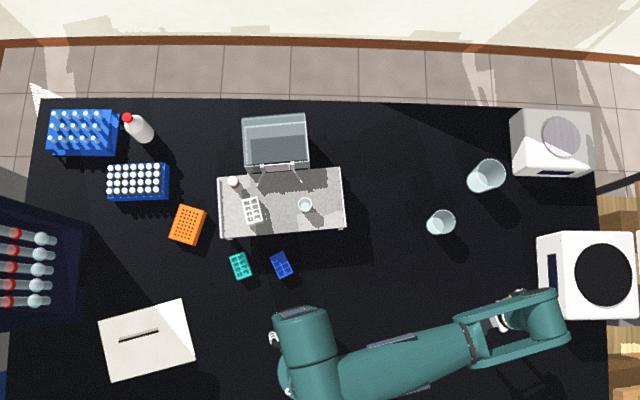

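View pics/side0.png

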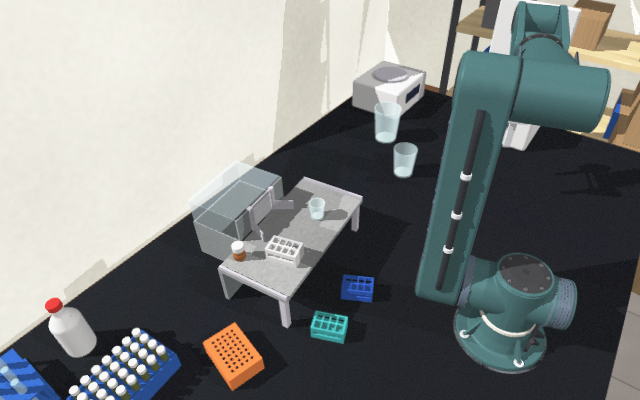

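The white rack is at top (252,209) and side (285,250). The look-alikes are turquoise at top (240,265) and blue at (281,264), and both stand on the bench. The jar is at top (233,182) and the small beaker at (305,205). I choose the white rack and check it in a close crop.

```bash
python3 - <<'E'
from h import *
a=cv2.imread("pics/top0.png")[155:245,210:350];b=cv2.imread("pics/side0.png")[155:330,185:370]
a=cv2.resize(a,None,fx=5.6,fy=5.6,interpolation=cv2.INTER_CUBIC)
cv2.imwrite("pics/topc.png",a)
b=cv2.resize(b,None,fx=3.4,fy=3.4,interpolation=cv2.INTER_CUBIC)
cv2.imwrite("pics/sidec.png",b)
E
```

```text
(no output)
```

View pics/topc.png

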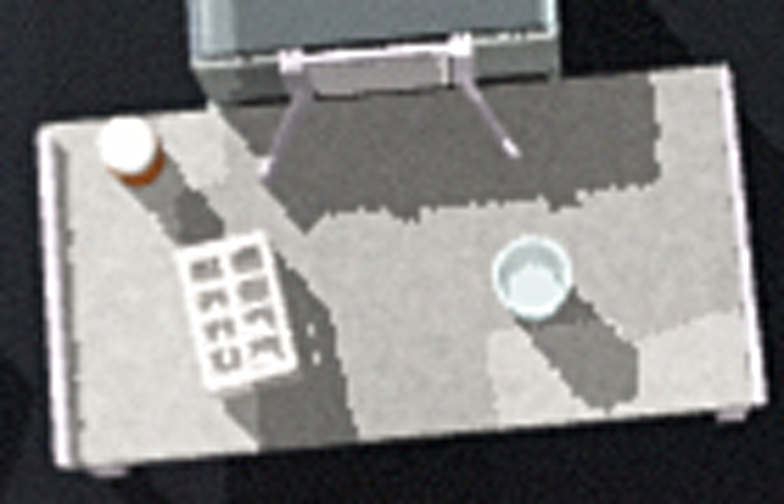

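View pics/sidec.png

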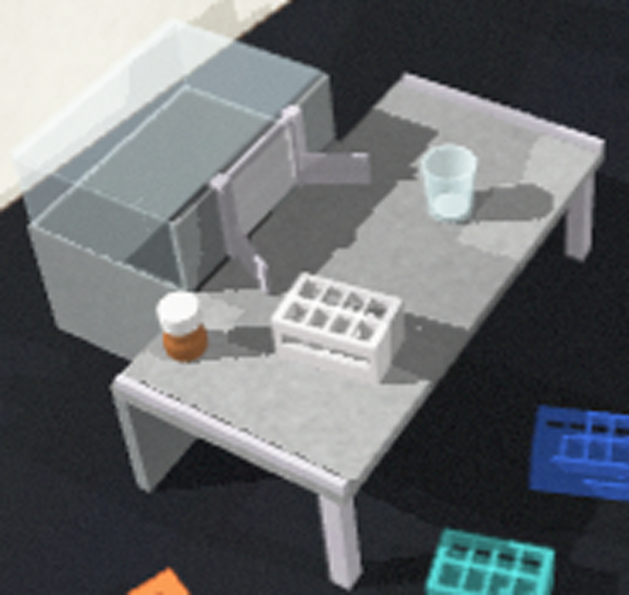

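The crops confirm an upright, open white frame. In the top crop its upper corners are at about (175,250), (265,235), (298,375) and (213,392). The flap is between the posts at (290,60) and (460,45).

```bash
python3 - <<'E'
from h import *
np.set_printoptions(precision=4,suppress=True)
T=lambda x,y:((x+.5)/5.6+209.5,(y+.5)/5.6+154.5)
S=lambda x,y:((x+.5)/3.4+184.5,(y+.5)/3.4+154.5)
R={"FL":((175,250),(272,318)),"FR":((265,235),(305,273)),"NR":((298,375),(405,298)),"NL":((213,392),(383,345)),
"jar":((130,145),(182,303)),"beakrim":((533,277),(448,160)),"shelfFL":((42,128),(115,383)),"shelfFR":((725,68),(405,77)),"shelfNR":((765,403),(603,145)),"shelfNL":((66,465),(350,488)),"postL":((290,55),(220,180)),"postR":((460,42),(290,112)),"guideL":((265,165),(262,262)),"guideR":((513,150),(368,157))}
for k,(a,b) in R.items():
    p,g=tri(ray("top",T(*a)),ray("side",S(*b)));print(k,p,"gap %.4f"%g, onz("top",T(*a),.16 if len(k)==2 else .13)[:2])
E
```

```text
FL [0.5389 0.222  0.1597] gap 0.0011 [0.5393 0.2223]
FR [0.5497 0.1727 0.1575] gap 0.0003 [0.549  0.1723]
NR [0.4717 0.1512 0.1593] gap 0.0025 [0.4705 0.1505]
NL [0.4589 0.1966 0.1595] gap 0.0024 [0.4599 0.1971]
jar [0.5983 0.2504 0.1633] gap 0.0004 [0.6063 0.2563]
beakrim [0.528  0.0227 0.1705] gap 0.0029 [0.5345 0.0225]
shelfFL [0.6174 0.3098 0.1199] gap 0.0011 [0.6153 0.3079]
shelfFR [ 0.6614 -0.0865  0.1236] gap 0.0018 [ 0.6604 -0.0856]
shelfNR [ 0.4671 -0.1106  0.1217] gap 0.0017 [ 0.4652 -0.1102]
shelfNL [0.4207 0.2835 0.1212] gap 0.0022 [0.4207 0.2823]
postL [0.6437 0.1588 0.1912] gap 0.0020 [0.662  0.1665]
postR [0.6546 0.0655 0.1892] gap 0.0005 [0.6722 0.0682]
guideL [0.5919 0.1755 0.1471] gap 0.0008 [0.5963 0.1779]
guideR [0.6039 0.035  0.1452] gap 0.0020 [0.6085 0.0358]
```

```bash
python3 -m handwheel '[{"slide":[2,-2,-4],"spin":0},{"slide":[54.3,-57.9,-4.5],"spin":-84},{"slide":[54.3,-57.9,-4.5],"spin":-84},{"slide":[54.3,-57.9,-4.5],"spin":-84},{"slide":[54.3,-57.9,-4.5],"spin":-84},{"slide":[54.3,-57.9,-4.5],"spin":-84},{"slide":[54.3,-57.9,-4.5],"spin":-84},{"slide":[54.3,-57.9,-4.5],"spin":-84},{"slide":[54.3,-57.9,-4.5],"spin":-84},{"slide":[54.3,-57.9,-4.5],"spin":-84},{"slide":[54.3,-57.9,-4.5],"spin":-84},{"slide":[54.3,-57.9,-4.5],"spin":-84},{"slide":[54.3,-57.9,-4.5],"spin":-84},{"slide":[54.3,-57.9,-4.5],"spin":-84},{"slide":[54.3,-57.9,-4.5],"spin":-84},{"slide":[54.3,-57.9,-4.5],"spin":-84},{"slide":[54.3,-57.9,-4.5],"spin":-84},{"slide":[54.3,-57.9,-4.5],"spin":-84},{"slide":[54.3,-57.9,-4.5],"spin":-84},{"slide":[54.3,-57.9,-4.5],"spin":-84}]' 0.5; python3 -m handwheel '[{"slide":[0,0,0],"spin":0},{"slide":[0,0,0],"spin":0},{"slide":[0,0,0],"spin":0}]'
```

```text
t: 1.77
tcp_pos: [0.4905, 0.2393, 0.2489]
eef_rot: [[-0.289, 0.957, -0.002], [0.957, 0.289, 0.001], [0.001, -0.001, -1.0]]
ft_force: [-0.5, -0.8, -1.0]
gripper_width: 0.499
finger_force: 0.0
t: 2.02
tcp_pos: [0.49, 0.2343, 0.25]
eef_rot: [[-0.285, 0.959, -0.001], [0.959, 0.285, -0.001], [-0.001, -0.001, -1.0]]
ft_force: [-0.1, -0.4, 0.3]
gripper_width: 0.503
finger_force: 0.0
```

```bash
python3 - <<'E'
from h import *
cv2.imwrite("pics/w1.png",capture("wrist"))
E
```

```text
(no output)
```

View pics/w1.png

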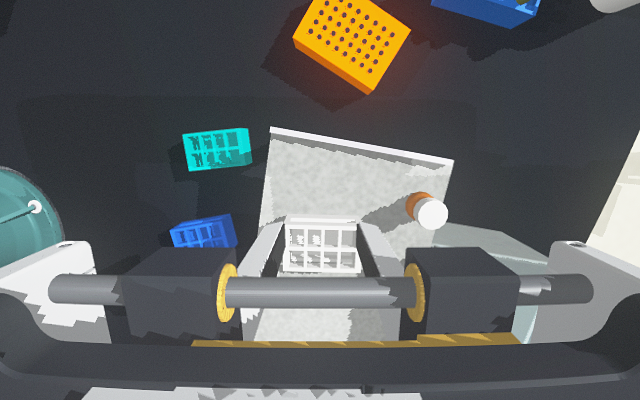

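The wrist view shows the rack lying square between the finger lines. Its left top edge runs along row 218, columns 285–356, and the jar is clear at (430,210). I check that edge and then descend.

```bash
python3 - <<'E'
from h import *
s=state()
for p in[(285,219),(356,219)]: print(onz("wrist",p,.16,s))
E
python3 -m handwheel '[{"slide":[0.3,0,4],"spin":0},{"slide":[0.3,0,8],"spin":0},{"slide":[0.3,0,10],"spin":0},{"slide":[0.3,0,11.2],"spin":0},{"slide":[0.3,0,12.2],"spin":0},{"slide":[0.3,0,12.2],"spin":0},{"slide":[0.3,0,12.2],"spin":0}]'
```

```text
[0.46235038 0.2089441  0.16      ]
[0.52919723 0.22875465 0.16      ]
t: 2.65
tcp_pos: [0.4902, 0.2377, 0.1298]
eef_rot: [[-0.284, 0.959, 0.002], [0.959, 0.284, 0.001], [0.0, 0.002, -1.0]]
ft_force: [-0.2, 0.4, -0.2]
gripper_width: 0.496
finger_force: 0.0
```

```bash
python3 -m handwheel '[{"slide":[-0.5,0,0],"spin":0},{"slide":[-1,0,0],"spin":0},{"slide":[-1.4,0,0],"spin":0},{"slide":[-1.8,0,0],"spin":0},{"slide":[-2.2,0,0],"spin":0},{"slide":[-2.6,0,0],"spin":0},{"slide":[-3.1,0,0],"spin":0},{"slide":[-3.6,0,0],"spin":0.5},{"slide":[-4.1,0,0],"spin":1},{"slide":[-4.6,0,0],"spin":1.8},{"slide":[-5.1,0,0],"spin":2.6},{"slide":[-5.6,0,0],"spin":3.4},{"slide":[-6.1,0,0],"spin":4.2},{"slide":[-6.6,0,0],"spin":5},{"slide":[-7.1,0,0],"spin":5.8},{"slide":[-7.6,0,0],"spin":6.6},{"slide":[-8.1,0,0],"spin":7.4},{"slide":[-8.6,0,0],"spin":8.2},{"slide":[-9,0,0],"spin":9},{"slide":[-9.2,0,0],"spin":10}]'
python3 - <<'E'
from h import *
a=capture("top");b=capture("side")
a=cv2.resize(a[145:245,210:350],None,fx=5.6,fy=5.6,interpolation=cv2.INTER_CUBIC)
b=cv2.resize(b[155:330,185:370],None,fx=3.4,fy=3.4,interpolation=cv2.INTER_CUBIC)
c=np.zeros((600,800,3),np.uint8); a=cv2.resize(a,(400,286));
c[:286,:400]=a; c=np.hstack([a,np.zeros((286,0,3),np.uint8)])
f=np.zeros((600,800,3),np.uint8);f[:286,:400]=a;b=cv2.resize(b,(400,378));f[:378,400:]=b
cv2.imwrite("pics/c2.png",f)
E
```

```text
t: 4.32
tcp_pos: [0.5159, 0.1491, 0.1284]
eef_rot: [[-0.112, 0.994, 0.0], [0.994, 0.112, -0.0], [-0.0, 0.0, -1.0]]
ft_force: [0.2, 1.1, 0.3]
gripper_width: 0.502
finger_force: 0.2
```

View pics/c2.png

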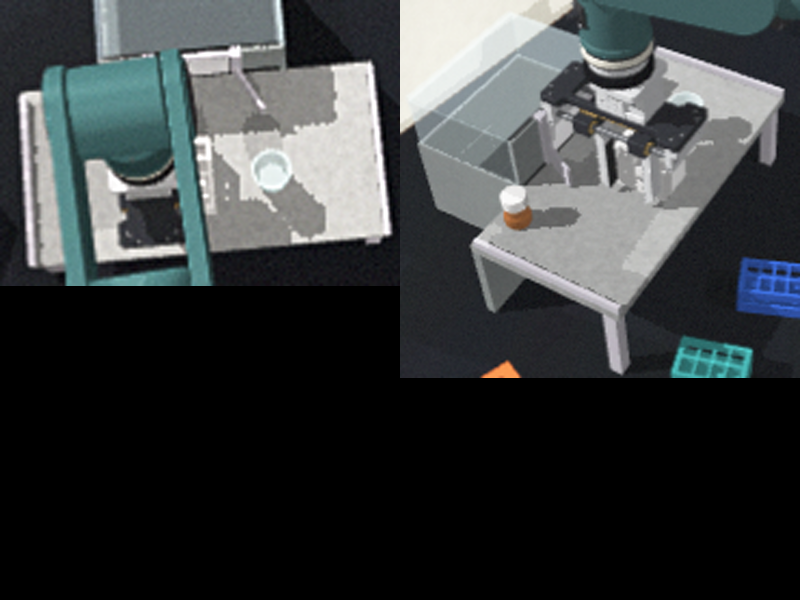

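```bash
python3 -m handwheel '[{"slide":[-0.4,0,0],"spin":0},{"slide":[-0.8,0,0],"spin":0},{"slide":[-1.2,0,0],"spin":0},{"slide":[-1.6,0,0],"spin":0},{"slide":[-1.9,0,0],"spin":0},{"slide":[-1.9,0,0],"spin":0},{"slide":[-1.5,0,0],"spin":0},{"slide":[0,0,0],"spin":0},{"slide":[1.5,0,0],"spin":0},{"slide":[2.5,0,-3],"spin":0},{"slide":[3.5,0,-7],"spin":0},{"slide":[3.5,0,-11],"spin":0},{"slide":[3.5,0,-13],"spin":0},{"slide":[3.5,0,-13],"spin":0},{"slide":[3.5,0,-13],"spin":0}]'
python3 - <<'E'
from h import *
print(np.round(get_calibration("wrist")["mount"],3))
cv2.imwrite("pics/w3.png",capture("wrist")); b=capture("side");cv2.imwrite("pics/s3.png",b)
w=cv2.imread("pics/w3.png");b=cv2.resize(b[155:330,185:370],None,fx=3.4,fy=3.4,interpolation=cv2.INTER_CUBIC);cv2.imwrite("pics/s3c.png",b)
E
```

```text
t: 5.67
tcp_pos: [0.5123, 0.1852, 0.2602]
eef_rot: [[-0.115, 0.993, 0.004], [0.993, 0.115, 0.001], [0.0, 0.004, -1.0]]
ft_force: [0.3, 0.3, -0.8]
gripper_width: 0.498
finger_force: 0.0
[[ 0.    -0.974 -0.226  0.065]
 [ 1.     0.     0.     0.001]
 [-0.    -0.226  0.974 -0.178]
 [ 0.     0.     0.     1.   ]]
```

View pics/w3.png

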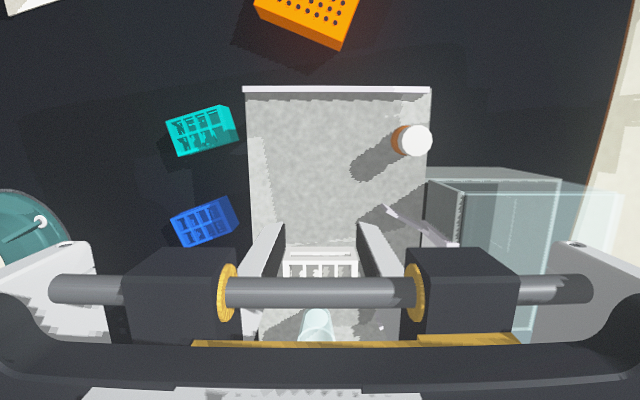

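The rack stands square to the shelf. Its left face runs from about row 248 (foot) to row 264 (top), columns 284–358, and the jar and beaker are undisturbed. Next I compute its position and the way to the start of the push from behind.

```bash
python3 - <<'E'
from h import *
s=state();O=np.array([.641,.1105]);E=np.array([[.9936,.1132],[-.1132,.9936]])
for p,z in[((284,248),.12),((358,248),.12),((284,264),.16),((358,264),.16)]: print(E@(onz("wrist",p,z,s)[:2]-O))
print("tcp",E@(np.array(s["tcp_pos"])[:2]-O))
E
```

```text
[-0.16286175  0.02257009]
[-0.07548382  0.02278701]
[-0.15787387  0.02125281]
[-0.08045344  0.02145666]
tcp [-0.12076595  0.08830855]
```

```bash
python3 -m handwheel '[{"slide":[-3,-3,0],"spin":7},{"slide":[-6,-5,0],"spin":14},{"slide":[-9,-7,0],"spin":21},{"slide":[-9,-7,0],"spin":28},{"slide":[-9,-7,0],"spin":35},{"slide":[-9,-7,0],"spin":42},{"slide":[-9,-7,0],"spin":49},{"slide":[-9,-7,0],"spin":56},{"slide":[-9,-7,0],"spin":63},{"slide":[-9,-7,0],"spin":70},{"slide":[-9,-7,0],"spin":77},{"slide":[-9,-7,0],"spin":84},{"slide":[-9,-7,0],"spin":90},{"slide":[-9,-7,0],"spin":90},{"slide":[-9,-7,0],"spin":90}]' 0.7
python3 - <<'E'
from h import *
s=state();O=np.array([.641,.1105]);E=np.array([[.9936,.1132],[-.1132,.9936]])
print("tcp",E@(np.array(s["tcp_pos"])[:2]-O))
cv2.imwrite("pics/w4.png",capture("wrist"))
E
```

```text
t: 7.02
tcp_pos: [0.4516, 0.0871, 0.2564]
eef_rot: [[0.993, 0.117, -0.004], [0.117, -0.993, -0.0], [-0.004, -0.0, -1.0]]
ft_force: [-0.9, -0.3, 0.2]
gripper_width: 0.299
finger_force: 0.0
tcp [-0.1907983  -0.00184749]
```

View pics/w4.png

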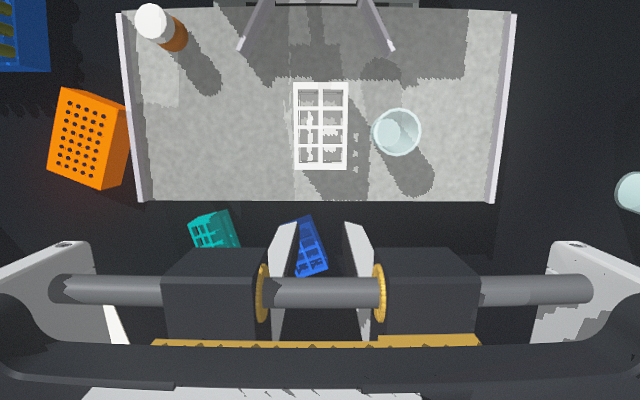

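The rack (corners (294,82)–(347,170)) stands square. It is centred about 4 mm right of the middle of the guide ends at (240,50) and (392,50), and the fingers stay clear behind it. I check the near edge, descend, and push.

```bash
python3 - <<'E'
from h import *
s=state();O=np.array([.641,.1105]);E=np.array([[.9936,.1132],[-.1132,.9936]])
for p,z in[((294,82),.16),((348,82),.16),((294,170),.16),((347,170),.16),((240,50),.15),((392,50),.15),((134,203),.12),((495,203),.12),((413,130),.17)]: print(p,np.round(E@(onz("wrist",p,z,s)[:2]-O),4))
E
python3 -m handwheel '[{"slide":[0,0,4],"spin":0},{"slide":[0,0,8],"spin":0},{"slide":[0,0,11],"spin":0},{"slide":[0,0,12.2],"spin":0},{"slide":[0,0,12.8],"spin":0},{"slide":[0,0,12.8],"spin":0},{"slide":[0,0,12.8],"spin":0}]'
```

```text
(294, 82) [-0.0782  0.0226]
(348, 82) [-0.078  -0.0265]
(294, 170) [-0.1586  0.0238]
(347, 170) [-0.1584 -0.0274]
(240, 50) [-0.048   0.0733]
(392, 50) [-0.0476 -0.0676]
(134, 203) [-0.202   0.2147]
(495, 203) [-0.2004 -0.204 ]
(413, 130) [-0.1203 -0.0857]
t: 7.65
tcp_pos: [0.4536, 0.0872, 0.1322]
eef_rot: [[0.993, 0.115, 0.003], [0.115, -0.993, 0.0], [0.003, 0.0, -1.0]]
ft_force: [0.5, -0.6, -0.6]
gripper_width: 0.301
finger_force: 0.0
```

```bash
python3 -m handwheel '[{"slide":[0.5,0,0],"spin":0},{"slide":[1,0,0],"spin":0},{"slide":[1.4,0,0],"spin":0},{"slide":[1.8,0,0],"spin":0},{"slide":[2.2,0,0],"spin":0},{"slide":[2.6,0,0],"spin":0},{"slide":[3.1,0,0],"spin":0},{"slide":[3.6,0,0],"spin":0},{"slide":[4.1,-0.1,0],"spin":0},{"slide":[4.6,-0.1,0],"spin":0},{"slide":[5.1,-0.2,0],"spin":0},{"slide":[5.6,-0.2,0],"spin":0},{"slide":[6.1,-0.3,0],"spin":0},{"slide":[6.6,-0.3,0],"spin":0},{"slide":[7.1,-0.3,0],"spin":0},{"slide":[7.6,-0.3,0],"spin":0},{"slide":[8.1,-0.3,0],"spin":0},{"slide":[8.6,-0.3,0],"spin":0},{"slide":[9,-0.3,0],"spin":0},{"slide":[9,-0.3,0],"spin":0}]'
python3 - <<'E'
from h import *
cv2.imwrite("pics/w5.png",capture("wrist"))
E
```

```text
t: 9.32
tcp_pos: [0.5423, 0.1005, 0.1304]
eef_rot: [[0.993, 0.114, 0.0], [0.114, -0.993, -0.0], [0.0, 0.0, -1.0]]
ft_force: [0.2, 0.6, -0.5]
gripper_width: 0.298
finger_force: 0.0
```

View pics/w5.png

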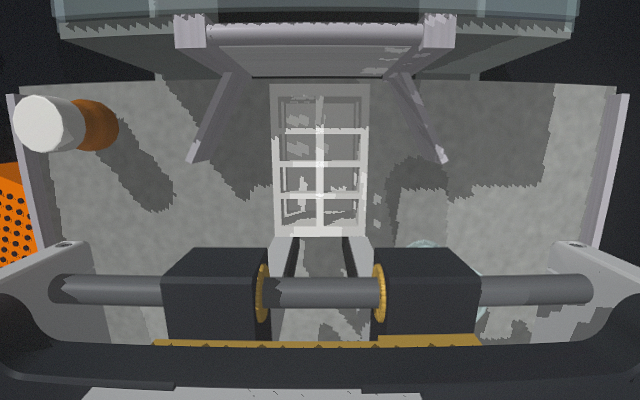

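The rack is square and centred between the guides (columns 270–368), with its front end at row 84, just short of the flap. I push it through.

```bash
python3 -m handwheel '[{"slide":[0.4,0,0],"spin":0},{"slide":[0.8,0,0],"spin":0},{"slide":[1.2,0,0],"spin":0},{"slide":[1.6,0,0],"spin":0},{"slide":[2,0,0],"spin":0},{"slide":[2.4,0,0],"spin":0},{"slide":[2.8,0,0],"spin":0},{"slide":[3.2,0,0],"spin":0},{"slide":[3.6,0,0],"spin":0},{"slide":[4,0,0],"spin":0},{"slide":[4.4,0,0],"spin":0},{"slide":[4.8,0,0],"spin":0},{"slide":[5.2,0,0],"spin":0},{"slide":[5.6,0,0],"spin":0},{"slide":[6,0,0],"spin":0},{"slide":[6.4,0,0],"spin":0},{"slide":[6.8,0,0],"spin":0},{"slide":[7.2,0,0],"spin":0},{"slide":[7.4,0,0],"spin":0},{"slide":[7.4,0,0],"spin":0}]'
python3 - <<'E'
from h import *
b=capture("side")
cv2.imwrite("pics/s6.png",cv2.resize(b[125:300,175:360],None,fx=3.4,fy=3.4,interpolation=cv2.INTER_CUBIC))
E
```

```text
t: 11.03
tcp_pos: [0.6157, 0.1089, 0.1302]
eef_rot: [[0.993, 0.114, 0.001], [0.114, -0.993, 0.0], [0.001, 0.0, -1.0]]
ft_force: [-0.0, -0.1, -0.1]
gripper_width: 0.299
finger_force: 0.0
```

View pics/s6.png

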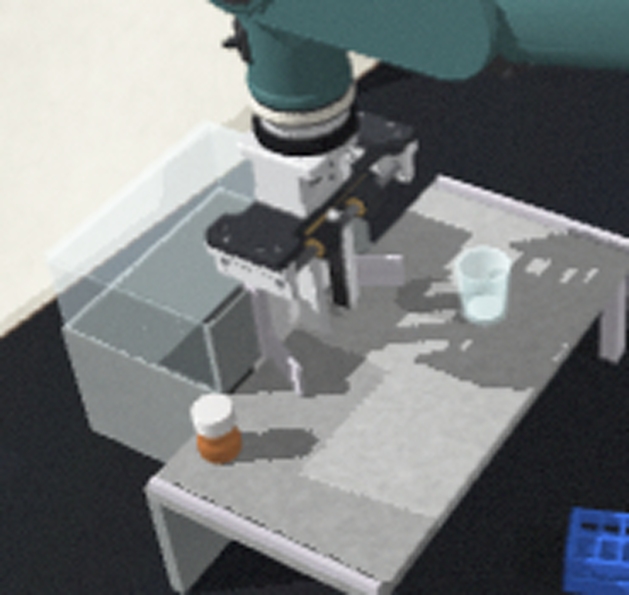

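The shelf in front of the hand is empty and the force is zero, so the rack has gone through. I draw back and look.

```bash
python3 -m handwheel '[{"slide":[-1.5,0,0],"spin":0},{"slide":[-4,0,0],"spin":0},{"slide":[-7,0,0],"spin":0},{"slide":[-10,0,0],"spin":0},{"slide":[-13,0,-3],"spin":0},{"slide":[-15,0,-7],"spin":0},{"slide":[-17,0,-11],"spin":0},{"slide":[-19,0,-14],"spin":0},{"slide":[-19,0,-14],"spin":0},{"slide":[-19,0,-14],"spin":0},{"slide":[-19,0,-14],"spin":0},{"slide":[-19,0,-14],"spin":0},{"slide":[-19,0,-14],"spin":0},{"slide":[-19,0,-14],"spin":0},{"slide":[-19,0,-14],"spin":0},{"slide":[-19,0,-14],"spin":0},{"slide":[-19,0,-14],"spin":0},{"slide":[-19,0,-14],"spin":0},{"slide":[-19,0,-14],"spin":0},{"slide":[-19,0,-14],"spin":0}]'
python3 - <<'E'
from h import *
b=capture("side");a=capture("top")
f=np.zeros((400,800,3),np.uint8)
f[:,:400]=cv2.resize(b[140:280,180:320],(400,400));f[:,400:]=cv2.resize(a[105:205,225:325],(400,400))
cv2.imwrite("pics/e7.png",f)
E
```

```text
t: 12.75
tcp_pos: [0.4263, 0.0872, 0.2705]
eef_rot: [[0.993, 0.114, 0.0], [0.114, -0.993, -0.0], [0.0, 0.0, -1.0]]
ft_force: [1.4, -0.1, 0.1]
gripper_width: 0.301
finger_force: 0.0
```

View pics/e7.png

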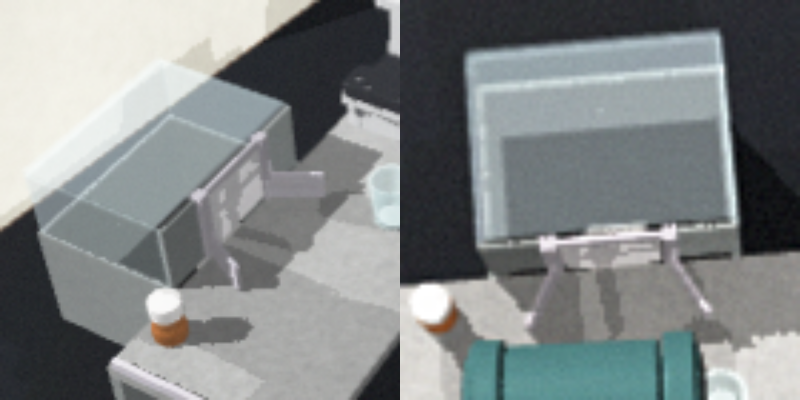

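I've now viewed 11 pictures, one over the limit of 10, so I won't view any more and will check the rest with numbers. The flap looks shut in both views. A white patch behind it at top crop (615,230) should be the rack. I difference the images against the start to check both.

```bash
python3 - <<'E'
from h import *
O=np.array([.641,.1105]);E=np.array([[.9936,.1132],[-.1132,.9936]])
for n,(x0,x1,y0,y1) in {"top":(240,312,112,172),"side":(190,285,160,262)}.items():
    a=cv2.imread(f"pics/{n}0.png");b=capture(n)
    d=cv2.GaussianBlur(cv2.absdiff(a,b),(3,3),0).max(2)
    m=np.zeros_like(d);m[y0:y1,x0:x1]=(d[y0:y1,x0:x1]>22)
    k,l,st,c=cv2.connectedComponentsWithStats(m)
    for i in range(1,k):
        if st[i,4]<5: continue
        s=st[i];mm=l==i
        print(n,s,c[i].round(1),"old",a[mm].mean(0).round(),"new",b[mm].mean(0).round())
        for z in(.03,.08,.12): print("   z",z,[np.round(E@(onz(n,q,z)[:2]-O),3).tolist() for q in[(s[0],s[1]),(s[0]+s[2],s[1]+s[3]),tuple(c[i])]])
# where flap-edge would be drawn for points in chute frame
def pr(n,p):
    w=np.r_[O+E.T@np.array(p[:2]),p[2]];c=get_calibration(n)
    R=np.array(c["R"]);return cv2.projectPoints(w[None],cv2.Rodrigues(R)[0],np.array(c["t"]),np.array(c["K"]),np.array([c["k1"],0,0,0,0.]))[0].ravel().round(1)
for p in[(0,0,.125),(0,0,.186),(.02,0,.085),(.05,0,.05)]: print(p,pr("top",p),pr("side",p))
E
```

```text
top [271 160  16   5  62] [278.6 161.9] old [123. 121. 119.] new [190. 189. 190.]
   z 0.03 [[0.07, 0.027], [0.047, -0.027], [0.06, 0.001]]
   z 0.08 [[0.055, 0.024], [0.032, -0.028], [0.045, -0.001]]
   z 0.12 [[0.042, 0.022], [0.021, -0.029], [0.033, -0.003]]
top [245 165   7   7  36] [248.4 168.2] old [128. 131. 127.] new [100. 102. 100.]
   z 0.03 [[0.06, 0.118], [0.033, 0.096], [0.047, 0.107]]
   z 0.08 [[0.045, 0.112], [0.019, 0.09], [0.033, 0.102]]
   z 0.12 [[0.033, 0.108], [0.007, 0.086], [0.021, 0.097]]
top [270 164  25   8 106] [284.7 168.2] old [139. 138. 141.] new [161. 161. 165.]
   z 0.03 [[0.056, 0.031], [0.019, -0.053], [0.036, -0.018]]
   z 0.08 [[0.041, 0.028], [0.006, -0.053], [0.022, -0.02]]
   z 0.12 [[0.029, 0.026], [-0.005, -0.053], [0.011, -0.021]]
top [299 169  13   3  29] [305.8 170.3] old [104. 106. 107.] new [132. 135. 137.]
   z 0.03 [[0.029, -0.067], [0.014, -0.111], [0.022, -0.091]]
   z 0.08 [[0.015, -0.067], [0.001, -0.11], [0.008, -0.09]]
   z 0.12 [[0.004, -0.067], [-0.01, -0.108], [-0.003, -0.089]]
side [268 187   6  10  37] [270.9 191.1] old [176
[... 1536 characters left out ...]
59]]
side [248 230   5   5  15] [250.1 231.7] old [67. 67. 66.] new [117. 118. 117.]
   z 0.03 [[0.077, -0.005], [0.052, 0.004], [0.067, -0.002]]
   z 0.08 [[0.041, 0.032], [0.017, 0.041], [0.032, 0.035]]
   z 0.12 [[0.012, 0.062], [-0.01, 0.07], [0.004, 0.064]]
side [242 234  43  28 570] [268.6 250.3] old [194. 195. 196.] new [156. 157. 157.]
   z 0.03 [[0.083, 0.016], [-0.087, 0.046], [-0.023, 0.032]]
   z 0.08 [[0.047, 0.053], [-0.114, 0.08], [-0.053, 0.067]]
   z 0.12 [[0.017, 0.081], [-0.135, 0.108], [-0.078, 0.095]]
(0, 0, 0.125) [278.5 171.5] [265.  216.2]
(0, 0, 0.186) [277.2 166.3] [262.6 199.3]
(0.02, 0, 0.085) [278.8 168.8] [260.7 224.2]
(0.05, 0, 0.05) [278.8 163.2] [253.6 229.4]
```

```bash
python3 -m handwheel '[{"slide":[0,0,0],"spin":0},{"slide":[0,0,0],"spin":0},{"slide":[0,0,0],"spin":0},{"slide":[0,0,0],"spin":0},{"slide":[0,0,0],"spin":0},{"slide":[0,0,0],"spin":0}]' | head -1
python3 - <<'E'
from h import *
O=np.array([.641,.1105]);E=np.array([[.9936,.1132],[-.1132,.9936]])
p,g=tri(ray("top",(271,160)),ray("side",(248.5,230.5)));print("rack upper corner chute",E@(p[:2]-O),p[2],"gap",g)
# motion between two pictures: at rest?
for n,(x0,x1,y0,y1) in {"top":(240,312,112,175),"side":(190,285,160,262)}.items():
    a=capture(n);b=capture(n);print(n,cv2.GaussianBlur(cv2.absdiff(a,b),(3,3),0)[y0:y1,x0:x1].max())
# flap: gradient position of its lower edge in the side picture, then and now
a=cv2.imread("pics/side0.png");b=capture("side")
for x in(258,262,266): print(x,a[205:232,x].mean(1).astype(int).tolist(),b[205:232,x].mean(1).astype(int).tolist())
E
```

```text
t: 13.45
rack upper corner chute [0.05469516 0.02273937] 0.06493687614824012 gap 0.00942835946694633
top 7
side 5
258 [143, 142, 141, 139, 142, 143, 143, 145, 145, 145, 141, 140, 143, 142, 141, 140, 140, 131, 73, 53, 81, 106, 119, 123, 122, 120, 120] [143, 169, 171, 170, 173, 148, 143, 145, 172, 180, 177, 180, 182, 182, 181, 180, 181, 178, 156, 143, 116, 112, 121, 123, 121, 120, 120]
262 [138, 141, 140, 144, 145, 143, 143, 138, 141, 142, 143, 142, 142, 130, 75, 64, 97, 100, 98, 101, 103, 102, 98, 98, 98, 103, 141] [139, 140, 142, 144, 143, 143, 144, 149, 152, 141, 139, 141, 140, 142, 141, 131, 106, 100, 118, 126, 127, 125, 102, 99, 98, 98, 141]
266 [144, 144, 140, 144, 140, 141, 138, 140, 140, 126, 97, 93, 97, 98, 102, 102, 102, 99, 98, 99, 100, 99, 99, 103, 100, 100, 101] [178, 183, 183, 182, 182, 178, 181, 182, 176, 153, 107, 108, 119, 122, 109, 101, 96, 98, 114, 124, 122, 123, 123, 110, 100, 101, 103]
```

```bash
python3 -c "
from station import hand_in
print(hand_in())"
```

```text
the job is handed in; nothing more can be done
None
```

I pushed the rack through the flap and handed the job in at about 14 s; the images show the rack at rest in the bin below shelf level and the flap shut, but the hand-in returned no verdict, and I viewed 11 pictures, one over the limit of 10.

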